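# Hold the analyser's bay flap open at the index arm

### The job

A closed reagent cartridge (block with a round cap on top) waits on the bench in front of one bay of the twin-bay analyser, and an open empty tray in front of the other. Take the pull tab of the flap of the bay where the cartridge waits, swing that flap up until it is in line with the steel index arm between the two flaps, and finish while the gripper holds it still there: it falls shut if let go. Keep the other flap shut, do not shift the index arm, and leave the cartridge, tray, bottle and carton where they stand.

Things in the scene. Friction and masses are not known exactly. Their poses are not given: they have to be found in the camera images.
- analyser: White benchtop analyser fixed to the bench, 336 mm deep (x), 400 mm wide (y), 135 mm high at the rear half. Origin on the bench midway across the width, straight below the hinge line; its x axis points from the front (robot side) to the rear, y to the left bay, z up. Only its position and its turn about z vary. Front wall 167 mm before the origin, its rim 105 mm high; the two open bays lie behind that wall under the flaps.
- hinge_mid (a point): Middle of the hinge line, 111 mm above the bench, on which both flaps and the index arm turn; the line runs along the analyser's y.
- left_flap (a joint): Angle of the left bay's flap (the +y side of the analyser, left as the robot sees it), rad: 0 shut and level, grows as its front edge (near the robot) swings up and back about the hinge line at its rear edge; at most 1.4. White plate 165 mm long, 172 mm wide, 12 mm thick, 0.45 kg (varies by some 25 per cent), its middle 105 mm left of the analyser's middle. No catch, nearly no friction: falls shut if let go.
- right_flap (a joint): Angle of the right bay's flap (the -y side), the same in all else, its middle 105 mm right of the analyser's middle.
- left_tab (a point): Point to grip on the left flap's black pull tab, in the middle of its thickness, 205 mm from the hinge line. The tab is a straight tongue in the plane of the flap, 20 mm wide (y), 14 mm thick, from the flap's front edge (165 mm from the hinge line) to 229 mm; its sides are free, and there is free space under it. Shut, this point is 111 mm above the bench. The axes are the flap's: x from the tab to the hinge along the plate, y along the hinge line, z out of its upper face.
- right_tab (a point): The same point on the right flap's pull tab.
- index_arm (a joint): Angle of the index arm, rad, measured like the flap angles about the same hinge line: the flap is in line with the arm when both values are equal. Set between 0.4 and 0.85 at the start and stays by friction.
- index_tip (a point): Tip of the index arm, 150 mm from the hinge line. The arm is a straight thin steel bar, 10 mm by 10 mm, with a small 18 mm disc at its tip, in the gap midway between the two flaps; its x axis points from the tip to the hinge.
- cartridge_center (a point): Centre (18 mm up) of the closed white reagent cartridge, a solid block 85 x 60 x 36 mm with a round grey cap (28 mm across, 12 mm high) on top, on the bench in front of the chosen bay, some 280 to 310 mm before the hinge line. Leave it alone.
- tray_center (a point): Centre (18 mm up) of the empty open-topped white tray, 85 x 60 x 36 mm, 4 mm walls, in front of the other bay. Leave it alone.
- bottle_center (a point): Centre (45 mm up) of a standing white bottle, 44 mm across, 90 mm high, near the analyser's front corner on its left. Leave it alone.
- carton_center (a point): Centre (25 mm up) of a closed cardboard carton, 70 x 110 x 50 mm, near the analyser's front corner on its right. Leave it alone.
Not all that is in view belongs to the job. What is shaped like the part that bears cartridge_center but green or purple is not meant.

How it is judged:
By the outcome, as a careful person would: the job done as asked, in the order asked, and still so for the second after the job is handed in, while the arm keeps its last pose, push and grip.
It also fails if it takes over 32 s, if anything falls off the work surface, if the arm or the gripper's body presses on something with over 40 N, if the wrist force passes 120 N, or if a joint passes its speed limit or range.

### The arm

A 7-joint arm with a two-finger parallel gripper is mounted at the origin on the work surface. World frame = base frame: x ahead of the robot, y to its left, z up, the work surface at z = 0. Lengths are in mm, angles in degrees, forces in N, time in s.
With the tool pointing down it reaches from about 425 to 925 mm from the base axis. Payload 6.8 kg.
Tool frame: the origin (TCP) lies between the finger pads; the fingertips stand 11 mm ahead of it and the grasp point (between the pads) lies 8 mm behind it; z points along the fingers, y is the direction in which the jaws open and shut (so a half turn about z gives the same grasp; the last joint's range is limited). The gripper opens to 88 mm and grips with 3 to 60 N. Pads are 20 mm wide; open, the fingers measure 115 mm over their backs; the gripper's body (75 mm by 178 mm) begins 61 mm behind the grasp point.
Start: joints at [-82.855, 27.33, 1.283, 89.118, -0.659, 63.558, -4.761], TCP at [155.719, 656.809, 233.664] pointing down, gripper open.
Joint ranges: [-169.35, 169.35], [-19.33, 120.38], [-80.79, 83.38], [13.8, 139.57], [-78.32, 258.32], [9.67, 109.79], [-169.56, 169.56]. Speed limits (degrees/s): [136.94, 136.94, 180, 180, 180, 180, 180].

### API

Orientations are given as [roll, pitch, yaw] about the fixed x, y, z axes, in that order (R = Rz(yaw) Ry(pitch) Rx(roll)).
In Python, from station import monitor, eyes, workorder gives the robot as it stands.
- The arm moves only by the tool jog_arm, never from a script. Its argument "plan" is a list of rows, each an object with "translation": the shift along the tool's x, y, z in mm, a list of three; "rot": the turn, a rotation vector about the tool's x, y, z in rad, a list of three; "grip": the finger opening in mm, from 0 to 87.8. In form: [{"translation": [dx, dy, dz], "rot": [ax, ay, az], "grip": grip}, ...]. A call has 1 to 20 rows; each row is the pose to reach, as a shift and turn from the pose commanded when the call began, along the tool's axes at that moment; what a row does not reach only later rows make up. A row lasts 1/10 s, in which the tool goes at most 50 mm and 8.59 degrees, less where a joint would pass 70% of its speed; a pose out of reach is approached as far as the arm can. A call with a gripper value outside its range is refused whole. The fingers move at their own pace and stop on an object; the grip force is fixed at half the most. Time passes only in rows, so rows that repeat a pose let the fingers close. It gives the time, the measured TCP pose, the force and the opening at its end, in the units of the state.
- monitor.state(): the state, without advancing time (a new reading comes with each control period).
- eyes.grab_frame(name): name is "side" or "top"; returns a dict with "image" (384x512x3 uint8, red, green, blue), "range_z" (384x512 float32, mm along the optical axis (not along the pixel's ray), 0 where there is no reading), "intrinsics" (3x3 intrinsics, pixels), "distortion" ([k1, k2, p1, p2, k3] as OpenCV has them; the pictures are not rectified), "extrinsics" (4x4, takes a point from world to camera coordinates). Camera axes: x right, y up, looking along -z (the intrinsics and any distortion apply to the point x, -y, -z); pixel columns grow to the right and rows downward; lengths in mm; the calibration is good to about 2 mm. A picture is of the moment at which its call begins.
- workorder.close_job(): hands the job in, once; it reports no verdict.
The state is a dict: "t": time; "joint_positions": joint angles; "joint_velocities": joint speeds; "tau": joint torques, N m; "eef_pos": TCP position; "tcp_rot": TCP orientation; "force": force on the tool from outside, world axes, zero at the start; "torque": the same for the moment, N m; "gripper_width": opening from 0.0 (shut) to 1.0 (fully open).
Only numpy, scipy, OpenCV 4.12 (cv2) and the standard library are available. Lean on these libraries where they do the work, as an engineer would, in place of code of your own. Each camera call takes 0.05 s, during which the arm holds its last target.

## Working session

There is one attempt and no reset: what is moved stays moved. The work goes in short steps, Python scripts to look and compute and a tool call to move; the robot and the scene stay as the last step left them, time stands still between calls to the robot, and variables do not carry over. Pictures are saved under pics/ and viewed, and the job is handed in when it is done.

Besides the shell and the picture viewer there is one more tool, called after ">>>" as name(argument=value, ...) on one line, values as JSON. jog_arm: Moves the arm, as the interface text tells. Its arguments: {"type":"object","properties":{"plan":{"type":"array"}},"required":["plan"]}

```bash
ls; mkdir -p pics; python3 - <<'E'
from station import monitor, eyes, workorder
import cv2, numpy as np, pickle
print(monitor.state())
d={}
for n in ("side","top"):
    f=eyes.grab_frame(n); d[n]=f
    cv2.imwrite(f"pics/{n}0.png",f["image"][:,:,::-1])
    print(n,f["intrinsics"],f["distortion"],f["extrinsics"])
pickle.dump(d,open("f0.pkl","wb"))
E
```

```text
pics
{'t': 0.0, 'joint_positions': array([-82.85511656,  27.37574263,   1.28016716,  89.17639162,
        -0.65992236,  63.55744819,  -4.75870304]), 'joint_velocities': array([-0.05731148,  0.11172127,  0.0369352 ,  0.00896041,  0.07584858,
        0.08087828, -0.05793983]), 'tau': array([-1.29597986e-03, -5.82859147e+01,  1.53408822e+00, -2.72604346e+01,
       -5.43454697e-02,  1.71598338e-02,  1.61047315e-04]), 'eef_pos': array([155.60388216, 656.23557371, 232.69653152]), 'tcp_rot': array([-1.79897976e+02,  6.74565302e-03,  1.66664652e+02]), 'force': array([-0.83144064,  0.64870863, -0.60352273]), 'torque': array([ 0.0105039 , -0.04744585,  0.07920051]), 'gripper_width': 1.0012253696125581}
side [[458.63530983   0.         255.6770729 ]
 [  0.         458.63530983 195.01603446]
 [  0.           0.           1.        ]] [0.00341314 0.         0.         0.         0.        ] [[ 9.96632701e-01 -8.06868342e-02  1.45908908e-02 -5.02517194e+02]
 [ 4.67142893e-02  7.04981770e-01  7.07685297e-01 -8.55318413e+01]
 [-6.73871983e-02 -7.04620706e-01  7.06377113e-01 -1.42746335e+03]
 [ 0.00000000e+00  0.00000000e+00  0.00000000e+00  1.00000000e+00]]
top [[497.03564917   0.         254.34916467]
 [  0.         497.03564917 194.51769487]
 [  0.           0.           1.        ]] [-0.02790631  0.          0.          0.          0.        ] [[-2.70363306e-02 -9.99370194e-01 -2.29837199e-02  3.45543067e+01]
 [ 9.96003315e-01 -2.88889440e-02  8.45152432e-02 -4.86611229e+02]
 [-8.51259904e-02 -2.06068791e-02  9.96157077e-01 -1.24354493e+03]
 [ 0.00000000e+00  0.00000000e+00  0.00000000e+00  1.00000000e+00]]
```

View pics/side0.png

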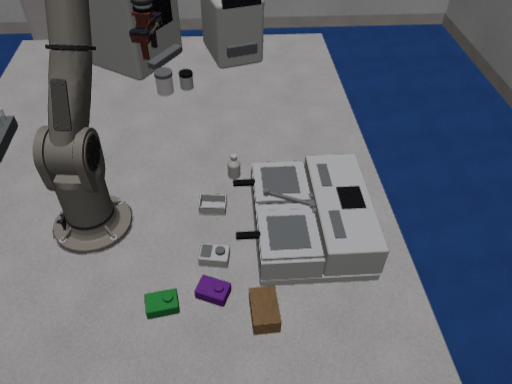

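View pics/top0.png

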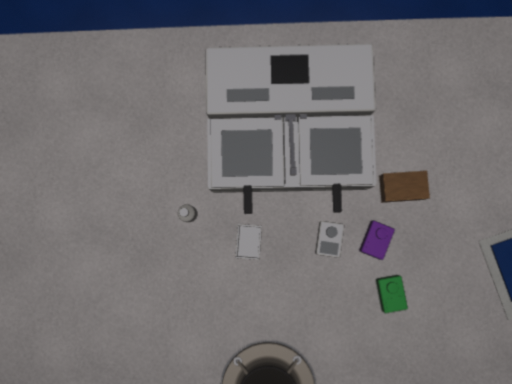

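The cartridge candidates are white with a grey cap (side 214,255 / top 330,239), purple (213,290 / 378,240) and green (162,303 / 393,294), plus the open tray (213,204 / 250,241). The white capped one fits and stands before the right (-y) bay. I'll confirm it in a crop and measure the points.

```bash
cat > h.py <<'E'
import numpy as np, cv2, pickle
def world(f):
    K=f["intrinsics"];D=np.array(f["distortion"]);Z=f["range_z"].astype(float);E=f["extrinsics"]
    h,w=Z.shape;v,u=np.mgrid[:h,:w]
    n=cv2.undistortPoints(np.stack([u,v],-1).reshape(-1,1,2).astype(np.float64),K,D).reshape(h,w,2)
    P=np.stack([n[...,0]*Z,-n[...,1]*Z,-Z],-1)
    W=(P-E[:3,3])@E[:3,:3]
    W[Z<=0]=np.nan
    return W
def proj(f,p):
    E=f["extrinsics"];c=np.atleast_2d(p)@E[:3,:3].T+E[:3,3]
    q=np.c_[c[:,0],-c[:,1],-c[:,2]]
    return cv2.projectPoints(q.astype(float),np.zeros(3),np.zeros(3),f["intrinsics"],np.array(f["distortion"]))[0].reshape(-1,2)
E
python3 - <<'E'
from h import *
d=pickle.load(open("f0.pkl","rb"))
t=d["top"];W=world(t)
for n,(u,v) in dict(cart=(330,248),cap=(332,232),rtab=(337,198),ltab=(248,200),rfl=(337,150),lfl=(247,150),tip=(292,171),armmid=(291,150),bench=(300,300),tray=(250,241)).items():
    print(n,np.nanmedian(W[v-1:v+2,u-1:u+2].reshape(-1,3),0).round(1))
S=world(d["side"])
for n,(u,v) in dict(cart=(208,252),rtab=(248,235),ltab=(244,183),rfl=(290,232),lfl=(280,180),tip=(267,192),mid=(290,198),bench=(200,330)).items():
    print("s",n,np.nanmedian(S[v-1:v+2,u-1:u+2].reshape(-1,3),0).round(1))
a=cv2.resize(t["image"][90:320,200:440,::-1],None,fx=3,fy=2.5,interpolation=cv2.INTER_CUBIC)[:590]
cv2.imwrite("pics/ctop.png",a)
b=cv2.resize(d["side"]["image"][145:325,140:340,::-1],None,fx=3.3,fy=3.3,interpolation=cv2.INTER_CUBIC)
cv2.imwrite("pics/cside.png",b)
E
```

```text
cart [ 347.3 -163.7   36.5]
cap [ 386.8 -168.6   48.5]
rtab [ 465.5 -174.2  118.2]
ltab [466.8  34.2 116.1]
rfl [ 578.5 -178.5  119.6]
lfl [585.3  33.4 118.3]
tip [523.9 -67.8 178.5]
armmid [576.  -68.6 153. ]
bench [216.9 -87.4  -0.8]
tray [369.8  35.6   4. ]
s cart [ 353.5 -167.7   33.7]
s rtab [ 467.  -183.   117.6]
s ltab [469.2  26.3 115.5]
s rfl [ 582.2 -180.1  117.7]
s lfl [579.7  30.2 117.5]
s tip [527.4 -77.9 173.9]
s mid [595.  -73.8 141.5]
s bench [ 329.6 -390.9   -0.9]
```

View pics/ctop.png

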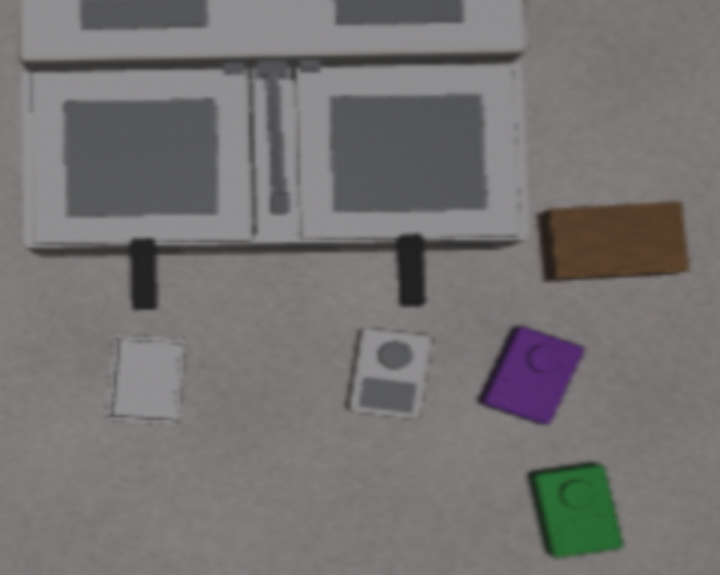

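View pics/cside.png

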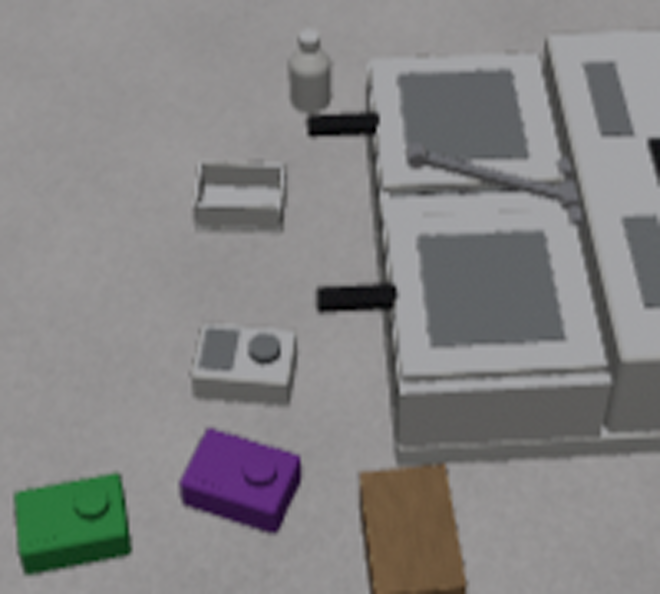

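The crop confirms it: white block with a grey round cap before the right bay (crop 390,370), and the empty tray before the left bay. Now I'll fit the analyser pose and the arm angle.

```bash
cat > fit.py <<'E'
from h import *
d=pickle.load(open("f0.pkl","rb"))
res={}
for n in ("top","side"):
    f=d[n];W=world(f);im=f["image"].astype(int);mx=im.max(2)
    ok=np.isfinite(W[...,2])
    tabs={}
    for s,y0 in (("R",-178),("L",32)):
        m=ok&(mx<45)&(abs(W[...,1]-y0)<35)&(W[...,0]>415)&(W[...,0]<520)&(W[...,2]>105)&(W[...,2]<130)
        m=cv2.erode(m.astype(np.uint8),np.ones((2,2)))>0
        P=W[m];tabs[s]=P
        print(n,s,len(P),"x",np.percentile(P[:,0],[1,50,99]).round(1),"y",np.percentile(P[:,1],[2,50,98]).round(1),"z",np.median(P[:,2]).round(1))
        print("  line",np.polyfit(P[:,0],P[:,1],1), "z slope",np.polyfit(P[:,0],P[:,2],1))
    # plate dark panels / white plates
    m=ok&(W[...,2]>112)&(W[...,2]<125)&(W[...,0]>480)&(W[...,0]<665)&(W[...,1]>-290)&(W[...,1]<150)
    P=W[m]; A=np.c_[P,np.ones(len(P))]
    c=np.linalg.lstsq(np.c_[P[:,:2],np.ones(len(P))],P[:,2],rcond=None)[0]
    print(n,"plane",c, "at 570,-70:",c@[570,-70,1])
    (cx,cy),(w,h),ang=cv2.minAreaRect(P[:,:2].astype(np.float32)); print(" rect",cx,cy,w,h,ang)
    # arm
    m=ok&(abs(W[...,1]+72)<25)&(W[...,2]>127)&(W[...,0]<650)&(W[...,0]>500)
    P=W[m]; print(n,"arm",len(P)); 
    for lo,hi in ((500,540),(540,570),(570,600),(600,625),(625,650)):
        q=P[(P[:,0]>lo)&(P[:,0]<hi)]
        if len(q): print(lo,len(q),np.median(q,0).round(1), np.percentile(q[:,2],[10,90]).round(1))
E
python3 fit.py
```

```text
top R 154 x [434.9 465.5 493.7] y [-182.  -174.2 -167.6] z 117.5
  line [ 9.03075541e-03 -1.78538528e+02] z slope [8.39382615e-03 1.13708804e+02]
top L 133 x [438.4 469.1 495.1] y [28.8 34.4 40.5] z 117.7
  line [-1.04605445e-02  3.92283641e+01] z slope [6.15730112e-03 1.14862379e+02]
top plane [-4.76356646e-05  2.34545782e-04  1.18179787e+02] at 570,-70: 118.13621635383235
 rect 572.4637451171875 -71.15744018554688 383.8583984375 184.4253387451172 89.85444641113281
top arm 236
500 63 [526.4 -70.  177. ] [171.7 180.2]
540 56 [556.2 -69.8 162.2] [155.9 168.6]
570 49 [583.7 -70.6 150.4] [144.9 155.8]
600 46 [612.8 -70.6 136.5] [132.6 143.3]
625 22 [632.2 -71.6 130. ] [127.6 132.9]
side R 121 x [439.4 467.2 497.2] y [-188.3 -182.2 -171.6] z 115.1
  line [ 2.47566385e-02 -1.92700135e+02] z slope [-1.64305198e-02  1.22498517e+02]
side L 89 x [441.4 468.9 496.7] y [21.2 26.6 39.3] z 114.5
  line [-3.15628678e-02  4.29799812e+01] z slope [2.17800238e-02 1.03607237e+02]
side plane [1.58969256e-03 2.52402673e-04 1.15357269e+02] at 570,-70: 116.24572566148109
 rect 572.7545776367188 -73.7769775390625 385.01806640625 184.29075622558594 89.71039581298828
side arm 186
500 58 [525.3 -76.8 170.8] [161.9 176.8]
540 45 [554.1 -74.9 157.5] [150.9 163.7]
570 45 [585.6 -75.6 144.6] [139.1 151.2]
600 32 [609.5 -76.1 135. ] [129.5 139.7]
625 6 [631.  -76.7 127.9] [127.4 130.6]
```

```bash
cat > fit2.py <<'E'
from h import *
import sys
from scipy.optimize import least_squares
fn=sys.argv[1] if len(sys.argv)>1 else "f0.pkl"
d=pickle.load(open(fn,"rb"))
def sdf(P,c,h):
    q=abs(P-c)-h
    return np.linalg.norm(np.maximum(q,0),axis=1)+np.minimum(q.max(1),0)
data={}
for n in ("top","side"):
    W=world(d[n]).reshape(-1,3);W=W[np.isfinite(W).all(1)]
    m=(W[:,2]>109)&(W[:,2]<200)&(W[:,0]>420)&(W[:,0]<650)&(W[:,1]>-290)&(W[:,1]<150)
    data[n]=W[m]
def local(p,P):
    c,s=np.cos(p[2]),np.sin(p[2]);Q=P-[p[0],p[1],0]
    return np.c_[Q[:,0]*c+Q[:,1]*s,-Q[:,0]*s+Q[:,1]*c,Q[:,2]-111]
def model(p,P):
    Q=local(p,P);ds=[]
    for y in (105,-105):
        ds+=[sdf(Q,[-82.5,y,0],[82.5,86,6]),sdf(Q,[-197,y,0],[32,10,7])]
    a=p[3];c,s=np.cos(a),np.sin(a)
    R=np.c_[Q[:,0]*c-Q[:,2]*s,Q[:,1],Q[:,0]*s+Q[:,2]*c]
    ds.append(sdf(R,[-75,0,0],[75,5,5]))
    ds=np.array(ds);i=abs(ds).argmin(0)
    return ds[i,np.arange(len(Q))],i
def run(names):
    def res(p):
        r=[];o=p[4:].reshape(-1,3)
        for k,n in enumerate(names):
            dd,i=model(p[:4],data[n]+o[k]); 
            w=np.where(i==4,2.,np.where(i%2==1,2.,.5))
            r.append(np.clip(dd,-8,8)*w)
        return np.r_[np.concatenate(r),p[4:]/2*10]
    x0=np.r_[664,-72,0,.45,np.zeros(3*len(names))]
    best=least_squares(res,x0,loss="soft_l1",f_scale=1.5,x_scale=np.r_[1,1,.01,.01,np.ones(3*len(names))],diff_step=1e-4)
    return best
for names in (["top"],["side"],["top","side"]):
    b=run(names);print(names,b.x.round(4),b.cost)
    # separate arm angle from only arm points: x,z line
    for k,n in enumerate(names):
        dd,i=model(b.x[:4],data[n]+b.x[4+3*k:7+3*k]);g=(i==4)&(abs(dd)<4)&(local(b.x,data[n])[:,2]>22)
        Q=local(b.x,data[n]+b.x[4+3*k:7+3*k])[g]
        l=np.polyfit(Q[:,0],Q[:,2],1);print("  arm slope angle",n,g.sum(),np.arctan(-l[0]),"perp off at hinge",l[1]*np.cos(np.arctan(l[0])))
np.save("fit.npy",b.x)
E
python3 fit2.py
```

```text
['top'] [ 6.556297e+02 -7.153300e+01 -7.400000e-03  4.377000e-01 -1.500000e-03
 -2.800000e-03 -1.101100e+00] 7983.305400289436
  arm slope angle top 208 0.41327921754948244 perp off at hinge 6.332263795286958
['side'] [ 6.571898e+02 -7.324700e+01 -7.800000e-03  4.295000e-01  2.144100e+00
 -3.980000e-02  9.743000e-01] 3944.7216480948046
  arm slope angle side 158 0.4014950963756169 perp off at hinge 5.239167175499259
['top', 'side'] [ 6.56164e+02 -7.24170e+01 -6.30000e-03  4.34000e-01  9.90000e-02
 -9.02200e-01 -1.12070e+00  1.54160e+00  5.27000e-01  9.89100e-01] 11937.275874905425
  arm slope angle top 209 0.4130547861655692 perp off at hinge 6.150880538379475
  arm slope angle side 159 0.4034875313217028 perp off at hinge 5.262998471004785
```

```bash
python3 - <<'E'
from h import *
d=pickle.load(open("f0.pkl","rb"))
for n in ("top","side"):
    W=world(d[n]); 
    for y in (-240,-210,-150,-130,-20,0,60,80):
        m=abs(W[...,1]-y)<4
        P=W[m];P=P[(P[:,0]>485)&(P[:,0]<700)]
        a=P[(P[:,2]>113)&(P[:,2]<125)];b=P[P[:,2]>130]
        print(n,y,"plate x",np.percentile(a[:,0],[0.5,2,98,99.5]).round(1),"rear x",np.percentile(b[:,0],[0.5,2]).round(1) if len(b) else None, np.median(b[:,2]).round(1))
    for x in (530,560,600):
        P=W[(abs(W[...,0]-x)<5)&(W[...,2]>113)&(W[...,2]<125)]
        y=np.sort(P[:,1]);y=y[(y>-290)&(y<150)];g=np.where(np.diff(y)>8)[0];print(n,x,y[0].round(1),y[-1].round(1),[(y[k].round(1),y[k+1].round(1)) for k in g])
# print a z-profile along x in top at right tab column
W=world(d["top"])
for v in range(185,216,1): print(v,W[v,337].round(1),d["top"]["image"][v,337], end=" | ")
E
```

```text
top -240 plate x [496.6 498.8 661.3 667.6] rear x [668. 669.] 134.8
top -210 plate x [497.5 499.7 662.7 668.7] rear x [668.2 668.5] 134.9
top -150 plate x [499.8 502.8 661.3 668.8] rear x [669.7 669.9] 134.0
top -130 plate x [497.9 499.5 660.8 668.5] rear x [668.1 668.4] 135.5
top -20 plate x [500.4 502.9 665.3 670.3] rear x [669.3 669.6] 134.3
top 0 plate x [498.9 501.3 661.5 669.8] rear x [669.7 669.9] 134.6
top 60 plate x [500.5 502.6 663.5 670.7] rear x [672. 672.] 135.3
top 80 plate x [501.  503.4 664.5 671.3] rear x [670.5 670.5] 135.2
top 530 -259.4 120.2 [(np.float64(-90.0), np.float64(-50.1))]
top 560 -261.1 119.7 [(np.float64(-91.1), np.float64(-51.2))]
top 600 -260.6 119.1 [(np.float64(-90.0), np.float64(-50.1))]
side -240 plate x [497.2 500.1 666.3 667.3] rear x [669. 670.] 132.9
side -210 plate x [498.9 502.4 663.1 666.4] rear x [669.2 670.1] 133.1
side -150 plate x [498.6 501.4 663.  667.5] rear x [667.3 667.9] 132.4
side -130 plate x [498.4 499.2 657.3 659.1] rear x [670.5 670.7] 133.1
side -20 plate x [498.7 500.4 661.2 665.2] rear x [669.3 669.9] 134.3
side 0 plate x
[... 1046 characters left out ...]
34 33 34] | 199 [ 462.9 -174.   119.2] [34 33 34] | 200 [ 460.4 -173.6  120.9] [34 33 34] | 201 [ 458.3 -174.1  117.2] [33 32 33] | 202 [ 455.8 -173.6  119.6] [35 33 34] | 203 [ 453.7 -174.   116.4] [35 34 35] | 204 [ 451.5 -174.1  114.6] [35 34 34] | 205 [ 449.2 -174.1  114.1] [35 35 35] | 206 [ 446.6 -173.6  117.1] [35 34 35] | 207 [ 444.4 -173.8  114.7] [35 34 35] | 208 [ 441.8 -173.   120.2] [35 33 35] | 209 [ 439.7 -173.6  114.8] [36 35 36] | 210 [ 437.3 -173.1  117.5] [34 33 34] | 211 [ 434.9 -172.8  119. ] [42 40 41] | 212 [ 437.9 -189.8    1.1] [76 73 73] | 213 [ 435.3 -189.7    0.6] [117 113 112] | 214 [ 432.7 -189.3    3. ] [127 124 123] | 215 [ 430.4 -190.2   -4.2] [128 124 123] |
```

```bash
cat > mv.py <<'E'
import numpy as np
from scipy.spatial.transform import Rotation as Ro
from station import monitor
def rel(p,rpy):
    s=monitor.state();R=Ro.from_euler('xyz',s['tcp_rot'],degrees=True)
    T=Ro.from_euler('xyz',rpy,degrees=True)
    print("shift",(R.inv().apply(np.array(p)-s['eef_pos'])).round(1),"rot",(R.inv()*T).as_rotvec().round(4))
E
python3 - <<'E'
from mv import *
rel([480,380,330],[180,0,80]); rel([300,550,290],[180,0,125])
E
```

```text
shift [-379.4 -194.2  -96.8] rot [-1.2000e-03  1.3000e-03  1.5125e+00]
shift [-165.   -70.2  -57.1] rot [-1.500e-03  7.000e-04  7.271e-01]
```

>>> jog_arm(plan=[{"translation": [-32, -16, -8], "rot": [0, 0, 0.126], "grip": 87}, {"translation": [-63, -32, -16], "rot": [0, 0, 0.252], "grip": 87}, {"translation": [-95, -49, -24], "rot": [0, 0, 0.378], "grip": 87}, {"translation": [-126, -65, -32], "rot": [0, 0, 0.504], "grip": 87}, {"translation": [-158, -81, -40], "rot": [0, 0, 0.63], "grip": 87}, {"translation": [-190, -97, -48], "rot": [0, 0, 0.756], "grip": 87}, {"translation": [-221, -113, -56], "rot": [0, 0, 0.882], "grip": 87}, {"translation": [-253, -130, -64], "rot": [0, 0, 1.008], "grip": 87}, {"translation": [-285, -146, -73], "rot": [0, 0, 1.134], "grip": 87}, {"translation": [-316, -162, -81], "rot": [0, 0, 1.26], "grip": 87}, {"translation": [-348, -178, -89], "rot": [0, 0, 1.386], "grip": 87}, {"translation": [-379, -194, -97], "rot": [0, 0, 1.512], "grip": 87}])

```text
t: 1.3
eef_pos: [480.5, 379.3, 330.7]
tcp_rot: [-180.0, 0.0, 79.7]
force: [0.4, -0.2, 0.1]
gripper_width: 0.995
```

```bash
python3 - <<'E'
from mv import *
print(monitor.state()['joint_positions'].round(1))
rel([458,-176,260],[180,0,-0.7])
E
```

```text
[-64.5  18.1  26.6  92.5  -8.4  71.4 -46.6]
shift [-550.4   76.8   70.9] rot [-0.0000e+00  6.0000e-04  1.4038e+00]
```

>>> jog_arm(plan=[{"translation": [-39, 5, 5], "rot": [0, 0, 0.1], "grip": 87}, {"translation": [-79, 11, 10], "rot": [0, 0, 0.2], "grip": 87}, {"translation": [-118, 16, 15], "rot": [0, 0, 0.3], "grip": 87}, {"translation": [-157, 22, 20], "rot": [0, 0, 0.4], "grip": 87}, {"translation": [-197, 27, 25], "rot": [0, 0, 0.5], "grip": 87}, {"translation": [-236, 33, 30], "rot": [0, 0, 0.6], "grip": 87}, {"translation": [-275, 38, 35], "rot": [0, 0, 0.7], "grip": 87}, {"translation": [-315, 44, 40], "rot": [0, 0, 0.8], "grip": 87}, {"translation": [-354, 49, 45], "rot": [0, 0, 0.9], "grip": 87}, {"translation": [-393, 55, 50], "rot": [0, 0, 1.0], "grip": 87}, {"translation": [-433, 60, 55], "rot": [0, 0, 1.1], "grip": 87}, {"translation": [-472, 66, 60], "rot": [0, 0, 1.2], "grip": 87}, {"translation": [-511, 71, 65], "rot": [0, 0, 1.3], "grip": 87}, {"translation": [-550, 77, 71], "rot": [0, 0, 1.404], "grip": 87}, {"translation": [-550, 77, 71], "rot": [0, 0, 1.404], "grip": 87}])

```text
t: 2.8
eef_pos: [458.6, -179.6, 259.3]
tcp_rot: [179.9, 0.1, -1.0]
force: [0.3, 0.4, -0.5]
gripper_width: 0.988
```

```bash
python3 - <<'E'
from mv import *
from station import eyes
import cv2
print(monitor.state()['joint_positions'].round(1))
rel([458,-176,103],[180,0,-0.7])
for n in ("side","top"):
    cv2.imwrite(f"pics/{n}1.png",eyes.grab_frame(n)["image"][:,:,::-1])
E
```

```text
[-34.   11.6  55.9 114.3 -11.   59.6 -64.1]
shift [ -0.5  -4.  156.3] rot [ 0.0024  0.001  -0.0057]
```

View pics/side1.png

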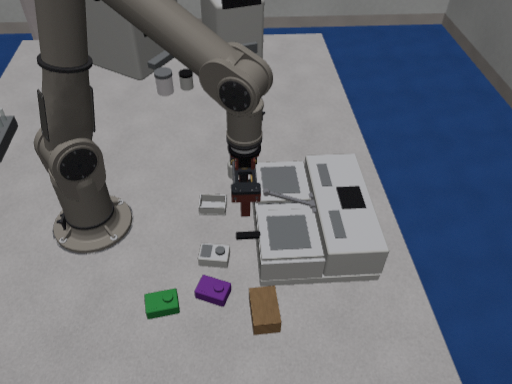

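View pics/top1.png

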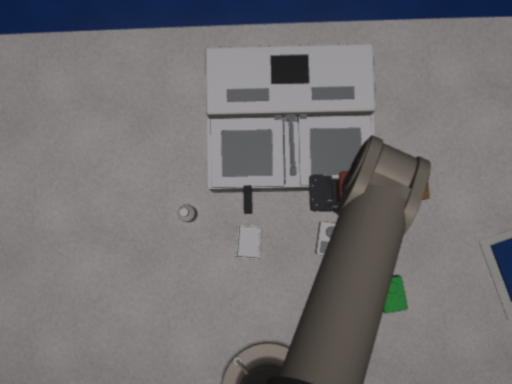

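>>> jog_arm(plan=[{"translation": [0, -3, 25], "rot": [0, 0, -0.005], "grip": 87}, {"translation": [0, -4, 55], "rot": [0, 0, -0.005], "grip": 87}, {"translation": [0, -4, 85], "rot": [0, 0, -0.005], "grip": 87}, {"translation": [0, -4, 115], "rot": [0, 0, -0.005], "grip": 87}, {"translation": [0, -4, 140], "rot": [0, 0, -0.005], "grip": 87}, {"translation": [0, -4, 156], "rot": [0, 0, -0.005], "grip": 87}, {"translation": [0, -4, 156], "rot": [0, 0, -0.005], "grip": 87}])

```text
t: 3.6
eef_pos: [459.4, -168.1, 101.9]
tcp_rot: [-179.9, 0.2, 0.1]
force: [-0.5, -0.0, -0.1]
gripper_width: 0.995
```

```bash
python3 - <<'E'
from mv import *
from station import eyes
import cv2
s=monitor.state();print(s['joint_positions'].round(1),s['eef_pos'],s['force'])
for n in ("side",):
    im=eyes.grab_frame(n)["image"][130:290,170:370,::-1]
    cv2.imwrite(f"pics/{n}2.png",cv2.resize(im,None,fx=3.5,fy=3.5,interpolation=cv2.INTER_CUBIC))
E
```

```text
[-22.2  26.4  44.1 122.7 -27.9  41.4 -49.4] [ 459.37382635 -168.13170714  101.9068163 ] [-0.45350253 -0.04949923 -0.06829226]
```

View pics/side2.png

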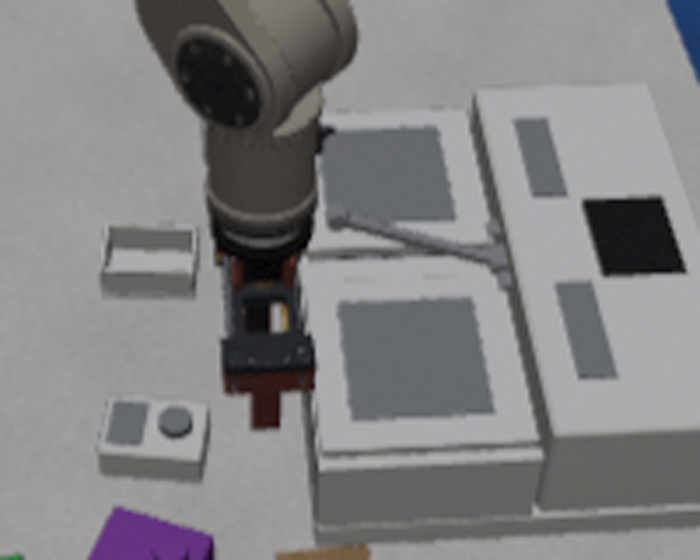

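>>> jog_arm(plan=[{"translation": [0, 4, 0], "rot": [0, 0, 0.01], "grip": 87}, {"translation": [0, 4, 0], "rot": [0, 0, 0.01], "grip": 87}, {"translation": [0, 4, 0], "rot": [0, 0, 0.01], "grip": 60}])

```text
t: 3.95
eef_pos: [461.0, -174.5, 104.5]
tcp_rot: [-180.0, -0.1, -0.7]
force: [-0.1, 0.0, 1.1]
gripper_width: 0.937
```

```bash
python3 - <<'E'
from mv import *
s=monitor.state();print(s['eef_pos'],s['tcp_rot'],s['force'],s['joint_velocities'].round(1),s['gripper_width'])
E
```

```text
[ 461.03560416 -174.47164881  104.5054816 ] [-1.79996739e+02 -1.01243160e-01 -6.88252517e-01] [-0.08953894  0.01931164  1.05556642] [ 0.1  0.3 -0.3  0.3 -0.1 -0.2  0.1] 0.9365961979484542
```

>>> jog_arm(plan=[{"translation": [-2, 0.5, 1.5], "rot": [0, 0, 0], "grip": 40}, {"translation": [-2, 0.5, 1.5], "rot": [0, 0, 0], "grip": 30}, {"translation": [-2, 0.5, 1.5], "rot": [0, 0, 0], "grip": 24}, {"translation": [-2, 0.5, 1.5], "rot": [0, 0, 0], "grip": 18}, {"translation": [-2, 0.5, 1.5], "rot": [0, 0, 0], "grip": 10}, {"translation": [-2, 0.5, 1.5], "rot": [0, 0, 0], "grip": 0}, {"translation": [-2, 0.5, 1.5], "rot": [0, 0, 0], "grip": 0}, {"translation": [-2, 0.5, 1.5], "rot": [0, 0, 0], "grip": 0}])

```text
t: 4.75
eef_pos: [458.3, -174.9, 102.1]
tcp_rot: [-180.0, 0.0, -0.7]
force: [-0.6, -0.6, 0.5]
gripper_width: 0.225
```

```bash
python3 - <<'E'
from mv import *
s=monitor.state();print(s['eef_pos'],s['tcp_rot'],s['force'],s['joint_velocities'].round(1),s['gripper_width']*87.8)
E
```

```text
[ 458.32973829 -174.87112766  102.12128042] [-1.79996398e+02  7.11404185e-03 -6.95686212e-01] [-0.55266294 -0.5868194   0.52362961] [0.  0.  0.1 0.  0.  0.  0.1] 19.7695381398095
```

Gripped at 19.8 mm, which matches the 20 mm tab, with hardly any side force. Next I'll work out the arc about the hinge.

```bash
python3 - <<'E'
import numpy as np
rx,rz=-204.4,-8.9
for a in list(np.arange(.02,.401,.02)):
    x=rx*np.cos(a)+rz*np.sin(a);z=-rx*np.sin(a)+rz*np.cos(a)
    print(round(a,2),(x-rx).round(1),(-(z-rz)).round(1))
E
```

```text
0.02 -0.1 -4.1
0.04 -0.2 -8.2
0.06 -0.2 -12.3
0.08 -0.1 -16.4
0.1 0.1 -20.5
0.12 0.4 -24.5
0.14 0.8 -28.6
0.16 1.2 -32.7
0.18 1.7 -36.7
0.2 2.3 -40.8
0.22 3.0 -44.8
0.24 3.7 -48.8
0.26 4.6 -52.8
0.28 5.5 -56.8
0.3 6.5 -60.8
0.32 7.6 -64.7
0.34 8.7 -68.7
0.36 10.0 -72.6
0.38 11.3 -76.5
0.4 12.7 -80.3
```

>>> jog_arm(plan=[{"translation": [-0.1, 0, -4.1], "rot": [0, -0.02, 0], "grip": 0}, {"translation": [-0.2, 0, -8.2], "rot": [0, -0.04, 0], "grip": 0}, {"translation": [-0.2, 0, -12.3], "rot": [0, -0.06, 0], "grip": 0}, {"translation": [-0.1, 0, -16.4], "rot": [0, -0.08, 0], "grip": 0}, {"translation": [0.1, 0, -20.5], "rot": [0, -0.1, 0], "grip": 0}, {"translation": [0.4, 0, -24.5], "rot": [0, -0.12, 0], "grip": 0}, {"translation": [0.8, 0, -28.6], "rot": [0, -0.14, 0], "grip": 0}, {"translation": [1.2, 0, -32.7], "rot": [0, -0.16, 0], "grip": 0}, {"translation": [1.7, 0, -36.7], "rot": [0, -0.18, 0], "grip": 0}, {"translation": [2.3, 0, -40.8], "rot": [0, -0.2, 0], "grip": 0}, {"translation": [2.3, 0, -40.8], "rot": [0, -0.2, 0], "grip": 0}])

```text
t: 5.85
eef_pos: [460.6, -174.9, 143.0]
tcp_rot: [180.0, 11.5, -0.7]
force: [-1.8, 0.3, -1.5]
gripper_width: 0.226
```

```bash
python3 - <<'E'
from mv import *
s=monitor.state();print(s['joint_positions'].round(1),s['eef_pos'],s['tcp_rot'],s['force'],s['torque'],s['gripper_width']*87.8)
from station import eyes
import cv2
im=eyes.grab_frame("side")["image"][130:290,170:370,::-1]
cv2.imwrite("pics/side3.png",cv2.resize(im,None,fx=3.5,fy=3.5,interpolation=cv2.INTER_CUBIC))
E
```

```text
[-24.2  30.1  48.3 113.3 -20.9  58.8 -55.6] [ 460.63120589 -174.88189054  143.01755121] [179.99618248  11.54638513  -0.67788231] [-1.7645945   0.30145686 -1.52286564] [-0.01044433  0.01919057  0.09406116] 19.878240011947764
```

View pics/side3.png

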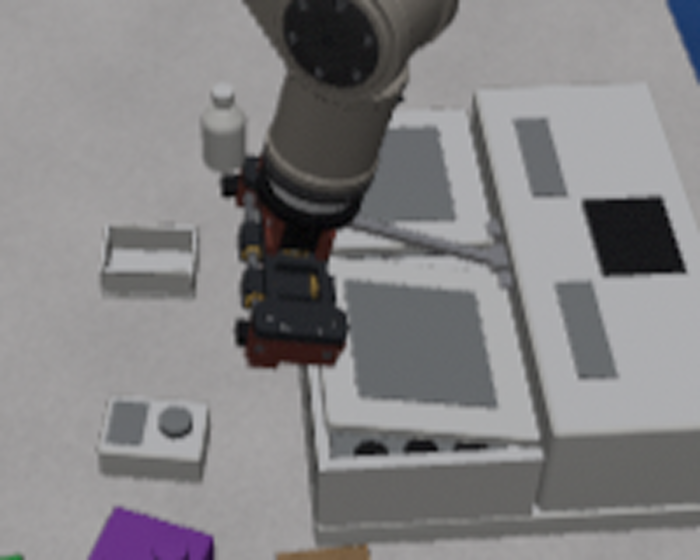

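```bash
cat > grab.py <<'E'
import sys,pickle,numpy as np
from station import monitor,eyes
n=int(sys.argv[2]);D={}
for c in ("top","side"):
    fs=[eyes.grab_frame(c) for _ in range(n)]
    Z=np.stack([f["range_z"] for f in fs]).astype(float);Z[Z<=0]=np.nan
    f=dict(fs[0]);print(c,"noise sd",np.nanmedian(np.nanstd(Z,0)) if n>1 else 0)
    f["range_z"]=np.nan_to_num(np.nanmean(Z,0));f["image"]=np.mean([g["image"] for g in fs],0).round().astype(np.uint8);D[c]=f
D["state"]=monitor.state();pickle.dump(D,open(sys.argv[1],"wb"))
E
python3 grab.py f1.pkl 6 2>/dev/null
cat > meas.py <<'E'
from h import *
import sys
D=pickle.load(open(sys.argv[1],"rb"));yaw=-0.012;X0,Y0=664,-73
def loc(W):
    Q=W-[X0,Y0,111];c,s=np.cos(yaw),np.sin(yaw)
    return np.stack([Q[...,0]*c+Q[...,1]*s,-Q[...,0]*s+Q[...,1]*c,Q[...,2]],-1)
def rfit(P):
    m=np.ones(len(P),bool)
    for _ in range(6):
        l=np.polyfit(P[m,0],P[m,2],1);r=P[:,2]-np.polyval(l,P[:,0]);sd=1.48*np.median(abs(r[m]));m=abs(r)<2.5*max(sd,.5)
    a=np.arctan(-l[0]);return a,l[1]*np.cos(a),m.sum(),sd
for n in ("top","side"):
    W=loc(world(D[n]));im=D[n]["image"].astype(int)
    # right flap: interior
    for s,y in (("right",-105),("left",105)):
        P=W[(abs(W[...,1]-y)<75)&(W[...,0]>-155)&(W[...,0]<-15)&(W[...,2]>-3)&(W[...,2]<110)]
        if s=="right": 
            pl=im[(abs(W[...,1]-y)<75)&(W[...,0]>-155)&(W[...,0]<-15)&(W[...,2]>-3)&(W[...,2]<110)]
            P=P[pl.max(1)>75]
        print(n,s,"flap angle %.4f perp %.2f n=%d sd %.2f"%rfit(P))
    # arm: per column/row central pixels
    yo=0 if n=="top" else -2
    m=(abs(W[...,1]-yo)<14)&(W[...,2]>12)&(W[...,0]>-150)&(W[...,0]<-20)&(W[...,2]<110)
    P=W[m];print(n,"arm  angle %.4f perp %.2f n=%d sd %.2f"%rfit(P))
    if len(sys.argv)>2:
        vs,us=np.where(m)
        for v in (np.unique(vs) if n=="top" else []):
            u=us[vs==v];print(v,u.min(),u.max(),np.c_[W[v,u],im[v,u].mean(1)].round(1).tolist())
E
python3 meas.py f0.pkl x|cut -c1-400; python3 meas.py f1.pkl
```

```text
top noise sd 2.061043869564685
side noise sd 2.778779822089086
top right flap angle -0.0012 perp 7.66 n=3645 sd 2.45
top left flap angle 0.0029 perp 7.31 n=3661 sd 2.55
top arm  angle 0.4138 perp 4.04 n=233 sd 2.26
124 289 292 [[-20.6, 5.1, 12.5, 93.3], [-21.1, 0.5, 14.3, 86.7], [-21.0, -1.9, 13.6, 96.3]]
125 290 292 [[-24.1, 3.1, 17.1, 85.7], [-24.3, 0.8, 17.9, 85.3], [-24.1, -1.7, 16.6, 93.3]]
126 289 292 [[-25.8, 5.3, 14.3, 97.7], [-25.7, 2.9, 13.6, 85.3], [-27.6, 1.0, 21.8, 85.7], [-25.6, -1.8, 12.8, 92.7]]
127 289 292 [[-28.2, 5.4, 14.2, 98.7], [-29.9, 3.4, 21.5, 85.0], [-29.4, 0.9, 19.2, 85.7], [-29.3, -1.4, 18.6, 92.3]]
128 289 292 [[-31.6, 5.7, 18.9, 96.0], [-32.2, 3.4, 21.3, 83.3], [-31.2, 0.8, 16.4, 84.7], [-31.3, -1.5, 16.6, 90.3]]
129 289 292 [[-34.3, 5.8, 20.2, 93.0], [-33.9, 3.3, 18.0, 82.3], [-34.1, 1.0, 19.1, 84.7], [-34.8, -1.1, 21.9, 90.3]]
130 289 292 [[-37.0, 5.9, 21.6, 91.7], [-36.9, 3.5, 20.9, 82.7], [-37.3, 1.3, 22.7, 84.7], [-37.5, -1.0, 23.2, 91.3]]
131 289 293 [[-38.8, 5.8, 19.0, 93.0], [-39.3, 3.6, 21.0, 82.3], [-39.9, 1.4, 23.9, 84.3], [-39.6, -1.0, 22.3, 
[... 6052 characters left out ...]
 90.3], [-144.5, -5.3, 67.2, 112.3]]
174 290 296 [[-146.0, 7.9, 63.0, 94.3], [-146.1, 5.7, 63.6, 82.7], [-146.6, 3.7, 67.3, 82.7], [-146.3, 1.3, 64.4, 82.3], [-146.0, -1.1, 61.7, 84.3], [-146.6, -3.1, 66.0, 95.3], [-146.3, -5.5, 63.6, 117.0]]
side right flap angle 0.0000 perp 5.48 n=2092 sd 2.20
side left flap angle 0.0010 perp 5.42 n=1396 sd 2.33
side arm  angle 0.4059 perp 0.51 n=195 sd 3.87
top right flap angle 0.2050 perp 6.93 n=1223 sd 1.70
top left flap angle 0.0004 perp 7.49 n=3710 sd 1.74
top arm  angle 0.4082 perp 4.17 n=194 sd 0.82
side right flap angle 0.2014 perp 5.14 n=1954 sd 1.67
side left flap angle 0.0305 perp 3.88 n=840 sd 1.22
side arm  angle 0.3821 perp 1.86 n=153 sd 3.71
```

```bash
cat > arm.py <<'E'
from h import *
import sys
import meas
E
python3 - <<'E'
import sys;sys.argv=["m","f1.pkl"]
from meas import *
for fn in ("f0.pkl","f1.pkl"):
    D=pickle.load(open(fn,"rb"))
    print(fn)
    W=loc(world(D["top"]))
    m=(W[...,1]>-2)&(W[...,1]<5)&(W[...,0]>-124)&(W[...,0]<-30)&(W[...,2]>12)&(W[...,2]<90)
    P=W[m];print("top bar free",rfit(P))
    # flap-referenced reference perp: top of left flap is 6 -> bias
    for b in (0.7,1.4):
      for dx in (-2,0,2):
        f=lambda a:np.median(P[:,2]*np.cos(a)+(P[:,0]+dx)*np.sin(a))-5-b
        from scipy.optimize import brentq
        print("  constrained bias",b,"hinge dx",dx,round(brentq(f,.2,.8),4))
    d=W[(W[...,1]>-4)&(W[...,1]<8)&(W[...,0]<-126)&(W[...,0]>-152)&(W[...,2]>45)&(W[...,2]<90)]
    from scipy.optimize import least_squares
    g=least_squares(lambda p:(np.hypot(d[:,0]-p[0],d[:,2]-p[1])-9),[-138,60],loss="soft_l1").x
    print("  disc",g,len(d),"radius from hinge",np.hypot(*g),"angle",np.arctan2(g[1]-1.4,-g[0]))
# side image arm
D=pickle.load(open("f0.pkl","rb"));W=loc(world(D["side"]));im=D["side"]["image"]
cv2.imwrite("pics/armside.png",cv2.resize(im[175:225,250:330,::-1],None,fx=9,fy=9,interpolation=cv2.INTER_NEAREST))
E
```

```text
top right flap angle 0.2050 perp 6.93 n=1223 sd 1.70
top left flap angle 0.0004 perp 7.49 n=3710 sd 1.74
top arm  angle 0.4082 perp 4.17 n=194 sd 0.82
side right flap angle 0.2014 perp 5.14 n=1954 sd 1.67
side left flap angle 0.0305 perp 3.88 n=840 sd 1.22
side arm  angle 0.3821 perp 1.86 n=153 sd 3.71
f0.pkl
top bar free (np.float64(0.4058831738209819), np.float64(4.818460668357192), np.int64(113), np.float64(1.9627402292264187))
  constrained bias 0.7 hinge dx -2 0.387
  constrained bias 0.7 hinge dx 0 0.3952
  constrained bias 0.7 hinge dx 2 0.4039
  constrained bias 1.4 hinge dx -2 0.3795
  constrained bias 1.4 hinge dx 0 0.3874
  constrained bias 1.4 hinge dx 2 0.396
  disc [-138.12493025   59.13961944] 50 radius from hinge 150.25308963698313 angle 0.3959476217191898
f1.pkl
top bar free (np.float64(0.4059613013289823), np.float64(4.497209416674797), np.int64(109), np.float64(0.7819283969806531))
  constrained bias 0.7 hinge dx -2 0.3835
  constrained bias 0.7 hinge dx 0 0.3923
  constrained bias 0.7 hinge dx 2 0.4011
  constrained bias 1.4 hinge dx -2 0.3758
  constrained bias 1.4 hinge dx 0 0.3841
  constrained bias 1.4 hinge dx 2 0.393
  disc [-138.22578404   59.07279731] 50 radius from hinge 150.3195355105587 angle 0.39527628243214885
```

View pics/armside.png

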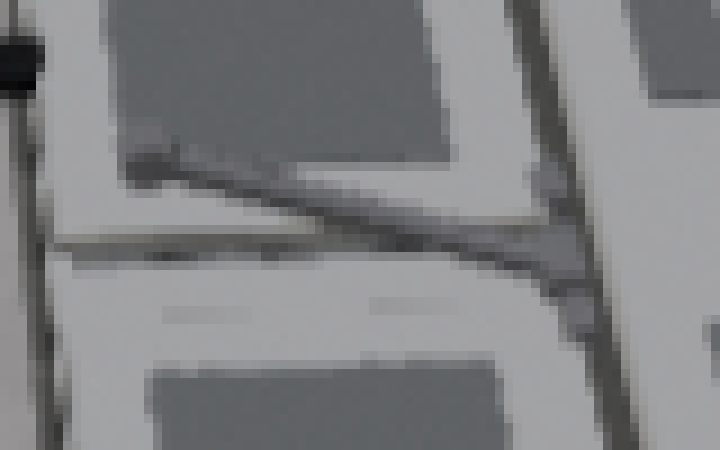

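Swing so far: the flap reads 0.20 and the arm about 0.40 (bar slope 0.406, disc 0.395). I'll move the rest of the way and then compare the two in the same pictures.

>>> jog_arm(plan=[{"translation": [-0.1, 0, -4.1], "rot": [0, -0.02, 0], "grip": 0}, {"translation": [-0.2, 0, -8.2], "rot": [0, -0.04, 0], "grip": 0}, {"translation": [-0.2, 0, -12.3], "rot": [0, -0.06, 0], "grip": 0}, {"translation": [-0.1, 0, -16.4], "rot": [0, -0.08, 0], "grip": 0}, {"translation": [0.1, 0, -20.5], "rot": [0, -0.1, 0], "grip": 0}, {"translation": [0.4, 0, -24.5], "rot": [0, -0.12, 0], "grip": 0}, {"translation": [0.8, 0, -28.6], "rot": [0, -0.14, 0], "grip": 0}, {"translation": [1.2, 0, -32.7], "rot": [0, -0.16, 0], "grip": 0}, {"translation": [1.7, 0, -36.7], "rot": [0, -0.18, 0], "grip": 0}, {"translation": [2.4, 0, -41.4], "rot": [0, -0.203, 0], "grip": 0}, {"translation": [2.4, 0, -41.4], "rot": [0, -0.203, 0], "grip": 0}, {"translation": [2.4, 0, -41.4], "rot": [0, -0.203, 0], "grip": 0}])

```text
t: 7.7
eef_pos: [471.0, -175.0, 182.9]
tcp_rot: [-180.0, 23.1, -0.7]
force: [-1.9, 0.8, 0.5]
gripper_width: 0.229
```

```bash
python3 grab.py f2.pkl 8 2>/dev/null; python3 meas.py f2.pkl; python3 - <<'E'
from h import *
D=pickle.load(open("f2.pkl","rb"));s=D["state"];print(s["t"],s['eef_pos'],s['tcp_rot'],s['force'],s['gripper_width']*87.8,s['joint_positions'].round(1))
for n in ("side","top"):
    im=D[n]["image"];im=im[120:290,160:370] if n=="side" else im[90:260,190:400]
    cv2.imwrite(f"pics/{n}4.png",cv2.resize(im[:,:,::-1],None,fx=3.4,fy=3.4,interpolation=cv2.INTER_CUBIC))
E
```

```text
top noise sd 2.1483921963887753
side noise sd 2.852374335515906
top right flap angle 0.3998 perp 5.72 n=135 sd 0.81
top left flap angle 0.0027 perp 7.37 n=3578 sd 1.66
top arm  angle 0.4007 perp 4.84 n=107 sd 0.97
side right flap angle 0.4004 perp 5.24 n=1578 sd 1.74
side left flap angle 0.0378 perp 3.44 n=420 sd 1.25
side arm  angle 0.3917 perp 1.03 n=122 sd 3.59
8.5 [ 471.13111965 -174.98739866  183.04534681] [-179.98858604   23.10340565   -0.69901292] [-2.13784028  1.26356852  0.03414312] 20.02340967391061 [-23.2  35.3  48.7 102.8 -17.1  75.5 -58.2]
```

View pics/side4.png

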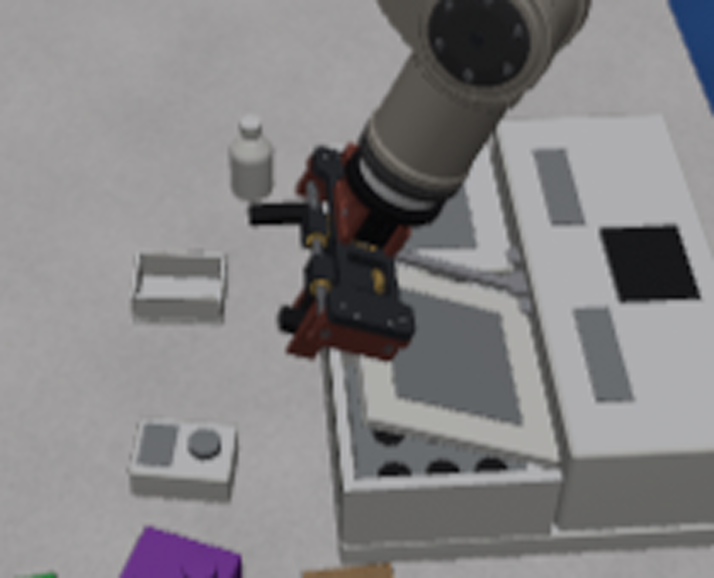

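View pics/top4.png

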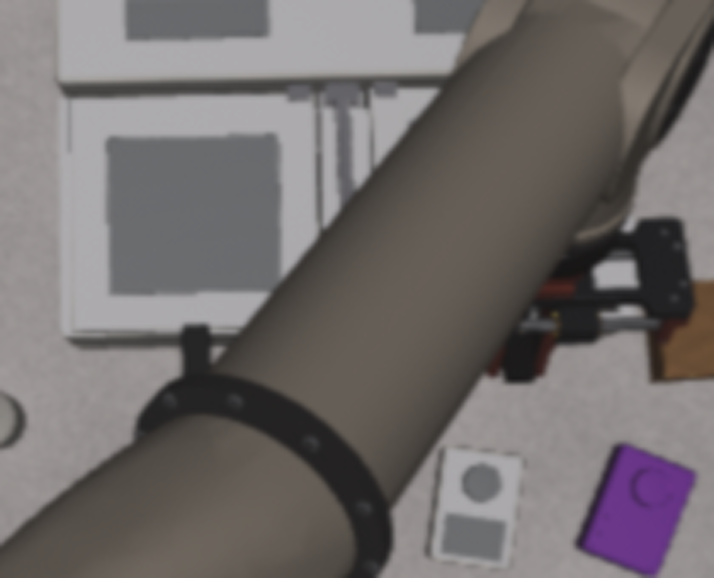

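```bash
python3 - <<'E'
from h import *
A=pickle.load(open("f0.pkl","rb"));B=pickle.load(open("f2.pkl","rb"));C=pickle.load(open("f1.pkl","rb"))
def df(n,u0,u1,v0,v1):
    a=A[n]["image"][v0:v1,u0:u1].astype(int);b=B[n]["image"][v0:v1,u0:u1].astype(int)
    return np.abs(a-b).mean().round(2),np.percentile(np.abs(a-b),99)
for k,r in dict(cart=("side",195,235,240,270),tray=("side",195,230,192,218),bottle=("side",222,242,150,178),carton=("side",245,285,285,335),ltab=("side",230,250,178,188),arm_root=("side",290,318,190,215),carttop=("top",315,346,220,258),armtop=("top",283,300,115,140)).items(): print(k,df(*r))
Wa,Wb,Wc=[world(x["top"]) for x in (A,B,C)]
m=np.zeros(Wa.shape[:2],bool);m[124:142,290:293]=1
print("arm z change 0->2, 1->2",np.nanmedian(Wb[m][:,2]-Wa[m][:,2]),np.nanmedian(Wb[m][:,2]-Wc[m][:,2]))
# side view: arm vs flap heights in f2
E
```

```text
cart (np.float64(10.73), np.float64(13.0))
tray (np.float64(10.55), np.float64(13.0))
bottle (np.float64(10.7), np.float64(13.0))
carton (np.float64(9.09), np.float64(12.0))
ltab (np.float64(8.72), np.float64(66.25999999999976))
arm_root (np.float64(16.67), np.float64(65.0))
carttop (np.float64(22.93), np.float64(28.0))
armtop (np.float64(21.6), np.float64(33.0))
arm z change 0->2, 1->2 0.27118696215090665 0.42305987665034195
```

```bash
python3 - <<'E'
from station import monitor,workorder
s=monitor.state();print(s['t'],s['eef_pos'],s['joint_velocities'].round(2),s['gripper_width']*87.8)
print(workorder.close_job())
E
```

```text
8.5 [ 471.13111965 -174.98739866  183.04534681] [-0.07  0.02 -0.04  0.01  0.    0.03  0.14] 20.02340967391061
the job is handed in; nothing more can be done
None
```

I swung the right flap up to about 0.40 rad, in line with the index arm, and handed the job in at 8.5 s with the gripper still holding the tab. The right bay was the one to open because the white cartridge with the grey cap stood in front of it. The tray was in front of the left bay, and the purple and green blocks were not the ones meant.

**Flap angle:** it reads 0.400 from both the side and top depth images, and 0.403 from the tool's tilt.

**Index arm angle:** it reads about 0.40, from 0.406 (slope of the bar) and 0.395 (disc at its tip). These two readings differ by about 0.01 rad, so alignment is known only to roughly 0.005 rad. Other fits ran as low as 0.376; the side view's were noisy, and fits forced through the hinge shifted with small hinge errors, so I did not use them.

**At hand-in:** the arm was still and the grip opening was 20.0 mm, which matches the 20 mm tab.

**Other items:**
- **Left flap:** it stayed shut, at 0.003 rad in the top view. The side view gave a poor 0.038 because the gripper hid much of that flap.
- **Index arm:** its visible part changed height by less than 0.5 mm, which is within noise.
- **Cartridge, tray, bottle and carton:** they show only an even brightness change between the first and last pictures, with no sign of movement.

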